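# Gauge a cast glass billet under a sprung-foot comparator

## Robot

A 7-joint arm with a two-finger parallel gripper is mounted at the origin on the work surface. World frame = base frame: x ahead of the robot, y to its left, z up, the work surface at z = 0. Lengths are in m, angles in rad, forces in N, time in s.
With the tool pointing down it reaches from about 0.425 to 0.95 m from the base axis. Payload 16.7 kg.
Tool frame: the origin (TCP) lies on the centre line of the jaws, within the pads' length; the fingertips stand 11 mm ahead of it and the grasp point (between the pads) lies 8 mm behind it (arm.tcp_to_tips is the distance from the TCP to the fingertips, in m); z points along the fingers, y is the direction in which the jaws open and shut (so a half turn about z gives the same grasp; the last joint's range is limited). The gripper opens to 94 mm and grips with 3 to 60 N. Pads are 16 mm wide; open, the fingers measure 119 mm over their backs; the gripper's body (75 mm by 177 mm) begins 78 mm behind the grasp point.
Start: joints at [0.969, 0.426, 0.074, 1.606, -0.034, 1.111, -0.067], TCP at [0.295, -0.607, 0.216] pointing down, gripper open.
Joint ranges: [-2.85, 2.85], [-0.5, 2.14], [-1.23, 1.37], [0.21, 2.46], [-1.02, 4.16], [0.16, 2.05], [-2.73, 2.73]. Speed limits (rad/s): [1.89, 1.89, 2.39, 2.39, 3.01, 3.01, 3.01].

## Interface

Orientations are given as a 3x3 rotation matrix whose columns are the frame's x, y, z axes.
In Python, from cell import arm gives the robot as it stands.
- The arm moves only by the shell command python3 -m inch 'ROWS' [FORCE]. ROWS is JSON, a list of rows, each a list of 3 entries, a list of its own where there are three numbers: the closure in counts, from 0 (fully open) to 255 (shut), then the shift along the tool's x, y, z in m, then the turn, a rotation vector about the tool's x, y, z in rad. A call has exactly 10 rows; each row is the pose to reach, as a shift and turn from the pose commanded when the call began, along the tool's axes at that moment; what a row does not reach only later rows make up. A row lasts 1/10 s, in which the tool goes at most 50 mm and 8.59 degrees, less where a joint would pass 70% of its speed; a pose out of reach is approached as far as the arm can. A call with a gripper value outside its range is refused whole. The fingers move at their own pace and stop on an object; FORCE is the grip in N (left out, the last holds). Time passes only in rows, so rows that repeat a pose let the fingers close, or fill a call up. It gives the time, the measured TCP pose, the force and the opening at its end, in the units of the state.
- arm.get_obs(): the state, without advancing time (a new reading comes with each control period).
- arm.camera(name): name is "side" or "top" or "wrist"; returns a dict with "image" (384x512x3 uint8, red, green, blue), "fx", "fy", "cx", "cy" (pixels), "view" (4x4, takes a point from world to camera coordinates); the wrist camera has in their place "mount" (4x4, takes a point from camera to tool coordinates, whose origin is the TCP and whose axes are the flange's). Camera axes: x right, y down, z forward; pixel columns grow to the right and rows downward; lengths in m; the calibration is good to about 2 mm. A picture is of the moment at which its call begins: read the wrist's pose just before it. There is no depth.
- arm.hand_in(): hands the job in, once; it reports no verdict.
Trained networks look in the newest picture that a camera, given by its name, has taken for a name from the list of things; names that differ only in an ending like _2 or _b are one class to them, and where a whole thing is asked for, a point or a joint stands for the part that bears it (a point fixed in the world has none). Each returns a list of dicts, best first, with "conf" (0 to 1); they miss things now and then, are a little off and sometimes report something else, mostly with a low value. They report only what shows in the picture. A call takes as long as a camera call. They do not tell look-alikes from the thing itself.
- arm.search_frame(camera, query): "at" ([row, column] in pixels, amid what is visible of it).
The state is a dict: "clock": time; "qpos": joint angles; "dq": joint speeds; "joint_efforts": joint torques, N m; "tcp_pos": TCP position; "tool_rot": TCP orientation; "ft_force": force on the tool from outside, world axes, zero at the start; "torque": the same for the moment, N m; "gripper_width": finger opening in m.
Only numpy, scipy, OpenCV 4.12 (cv2) and the standard library are available. Lean on these libraries where they do the work, as an engineer would, in place of code of your own. Each camera call takes 0.05 s, during which the arm holds its last target.

## Task

Check the thickness of the blue glass billet: raise the gauge's slide by its orange handle, take the blue billet from the sloping rack and lay it flat and lengthways on the gauge's narrow anvil with its middle under the foot. Then gently lower the slide until the sprung foot is pressed in about 5 mm by the billet, and leave it so. Leave the other billets on the rack and everything else on the bench where they are.

Things in the scene. Friction and masses are not known exactly. Their poses are not given: they have to be found in the camera images.
- blue_mid (a point): centre of the loose blue glass billet, a bar 160 long (x) by 50 wide (y) by 22 thick (z), edges slightly rounded, 0.3 to 0.5 kg. At the start it lies lengthways on one of the rack's three ribs, sloping 30 degrees: its -x end is the high end, its z axis is square to its upper face. Nothing stands beside its long edges within 30 mm
- amber_mid (a point): centre of the amber billet, same size and same frame as the blue one, on another rib of the rack; stays there
- green_mid (a point): centre of the green billet, same size and same frame as the blue one, on another rib of the rack; stays there
- rack: fixed cooling rack; origin under the centre of its wooden base, 200 (x) by 260 (y) by 16. Three aluminium ribs 34 wide and 156 long at y = -85, 0, 85, each sloping 30 degrees down towards the rack's +x (high end on its -x side, usually towards the robot; the rib's middle 90 above the bench, high end about 129, low end about 51) with a small stop at the low end standing 12 proud. A billet overhangs its rib by 8 on both sides; the space between the ribs is open down to the base
- anvil (a point): point on the top face of the gauge's anvil straight below the foot; x lengthways along the anvil and towards the column, y across, z up. The anvil is a fixed steel bar 120 long (60 each way from this point) by 36 wide, its top 60 above the bench and 40 above the gauge's base plate (base 150 wide, from x = -80 to 130). The column, 26 by 36, stands at x = 92 to 118 (a collar of the slide reaches down to x = 79) and rises 203 above the anvil top. The gauge is open towards -x
- handle (a point): centre of grasp of the orange handle on top of the slide's arm, straight above the foot: an upright block 30 (x) by 24 (y) by 44 tall, its top 18 above this point, the arm's top 26 below it; same axes as anvil. It rides with the slide. This point is 85 above the underside of the foot when the foot is not pressed in. The arm under it is 24 thick and 28 wide and reaches 16 from this point towards -x; below it hang a sleeve of 14 radius, 17 long, and the foot
- slide (a joint): height slide of the gauge, m: 0 at the top, where the unpressed foot is 70 mm above the anvil, growing as it is lowered, 0.066 at the bottom (foot 4 mm above the anvil). It stays where it is left (8 N of friction, slide 0.4 kg). It starts low (0.052 to 0.064): too low for a billet to go under the foot
- foot_spring (a joint): how far the sprung foot (steel disc, 24 diameter, at the lower end of the slide) is pushed up into its sleeve, m: 0 when free, at most 0.012; spring 0.4 N per mm, 2 to 2.5 N when pressed in 5 mm
- foot: the sprung foot; origin at the centre of its underside
- rod_pot: fixed terracotta pot of coloured glass rods, between rack and gauge; 68 diameter, 90 tall, rods up to 225 above the bench and spreading to 30 from its axis; origin centre of underside
- tin: tin can, 64 diameter, 85 tall, between rack and gauge on the robot's side; origin centre of underside
- jar: amber glass jar, 70 diameter, 100 tall, on the outer side of the rack or the gauge; origin centre of underside
- marver: graphite paddle lying flat, 90 by 70 plate with a 110 wooden handle towards -x; origin on its underside near the joint of handle and plate
- bead_bowl: white bowl, 84 diameter, 40 tall, on the outer side of the gauge or the rack; origin centre of underside
- spanner: steel spanner lying flat, 150 long along x; origin under its middle
There are look-alikes about, which are no part of the job. Leave any pink look-alike of the part that bears blue_mid alone.

How it is judged:
By the outcome, as a careful person would: the job done as asked, in the order asked, and still so for the second after the job is handed in, with the robot touching nothing.
It also fails if it takes over 72 s, if anything falls off the work surface, if the arm or the gripper's body presses on something with over 40 N, if the wrist force passes 120 N, or if a joint passes its speed limit or range.

## Working session

There is one attempt and no reset: what is moved stays moved. The work goes in short steps, Python scripts to look and compute and a shell command to move; the robot and the scene stay as the last step left them, time stands still between calls to the robot, and variables do not carry over. Pictures are saved under pics/ and viewed, and the job is handed in when it is done.

```bash
ls; mkdir -p pics; python3 - <<'E'
from cell import arm
import cv2,numpy as np
o=arm.get_obs()
print({k:np.round(v,4).tolist() for k,v in o.items()})
for n in ["side","top","wrist"]:
    c=arm.camera(n)
    cv2.imwrite(f"pics/{n}0.png",c["image"][:,:,::-1])
    print(n,c["fx"],c["fy"],c["cx"],c["cy"]);print(np.round(c.get("view",c.get("mount")),4).tolist())
    for q in ["blue_mid","amber_mid","green_mid","rack","anvil","handle","foot","rod_pot","tin","jar","marver","bead_bowl","spanner"]:
        print(q,[(np.round(d["at"]).tolist(),round(d["conf"],2)) for d in arm.search_frame(n,q)])
E
```

```text
pics
{'clock': 0.0, 'qpos': [0.9685, 0.4267, 0.0738, 1.6066, -0.0341, 1.1108, -0.0671], 'dq': [0.0005, -0.0013, -0.0011, -0.0009, -0.0007, 0.0002, 0.0004], 'joint_efforts': [0.0008, -93.5818, 3.6674, -45.4197, -0.0489, 0.0202, 0.0001], 'tcp_pos': [0.2951, -0.6066, 0.2158], 'tool_rot': [[0.8992, 0.4375, -0.0006], [0.4375, -0.8992, 0.0011], [-0.0001, -0.0013, -1.0]], 'ft_force': [0.0542, 0.1388, 0.6615], 'torque': [-0.0061, -0.046, 0.0248], 'gripper_width': 0.0944}
side 441.20358784961417 441.20358784961417 257.71835128320885 196.491915122361
[[-0.9842, -0.1767, 0.0059, 0.5287], [-0.1317, 0.7104, -0.6914, 0.1793], [0.118, -0.6812, -0.7225, 1.6742], [0.0, 0.0, 0.0, 1.0]]
blue_mid [([303.0, 319.0], 0.93), ([276.0, 227.0], 0.81)]
amber_mid [([234.0, 231.0], 0.82)]
green_mid [([258.0, 229.0], 0.69)]
rack [([284.0, 239.0], 0.91), ([220.0, 304.0], 0.54), ([233.0, 231.0], 0.21)]
anvil [([170.0, 246.0], 0.67)]
handle [([158.0, 240.0], 0.75)]
foot []
rod_pot [([204.0, 227.0], 0.81)]
tin [([222.0, 307.0], 0.78)]
jar [([331.0, 218.0], 0.89)]
marver [([223.0, 198.0], 0.81), ([232.0, 232.0], 0.49)]
[... 440 characters left out ...]

rack [([204.0, 192.0], 0.77)]
anvil [([170.0, 330.0], 0.8)]
handle [([157.0, 332.0], 0.59)]
foot [([157.0, 259.0], 0.71)]
rod_pot [([156.0, 258.0], 0.95), ([182.0, 176.0], 0.28)]
tin [([254.0, 258.0], 0.78)]
jar [([186.0, 101.0], 0.75), ([180.0, 152.0], 0.22)]
marver [([128.0, 247.0], 0.93)]
bead_bowl [([175.0, 407.0], 0.61)]
spanner [([130.0, 286.0], 0.59)]
wrist 288.7556717733457 288.7556717733457 255.31816709930513 193.31183312488858
[[0.0008, -0.9711, -0.2386, 0.0688], [1.0, 0.0008, 0.0003, 0.0002], [-0.0002, -0.2386, 0.9711, -0.1673], [0.0, 0.0, 0.0, 1.0]]
blue_mid []
amber_mid []
green_mid []
rack []
anvil []
handle []
foot []
rod_pot []
tin []
jar []
marver []
bead_bowl []
spanner []
```

```bash
python3 - <<'E'
import cv2
a=cv2.imread("pics/top0.png")[90:310,80:430]
cv2.imwrite("pics/topc.png",cv2.resize(a,(800,503),interpolation=cv2.INTER_CUBIC))
a=cv2.imread("pics/side0.png")[110:350,160:360]
cv2.imwrite("pics/sidec.png",cv2.resize(a,(500,600),interpolation=cv2.INTER_CUBIC))
E
```

```text
(no output)
```

View pics/topc.png

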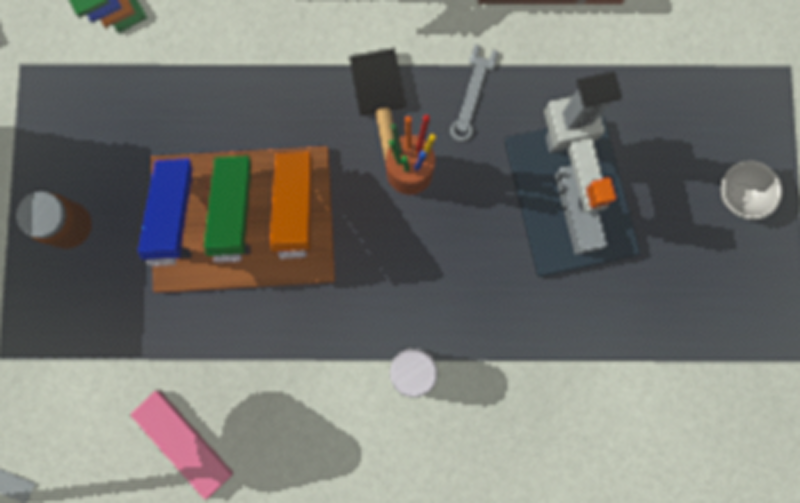

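View pics/sidec.png

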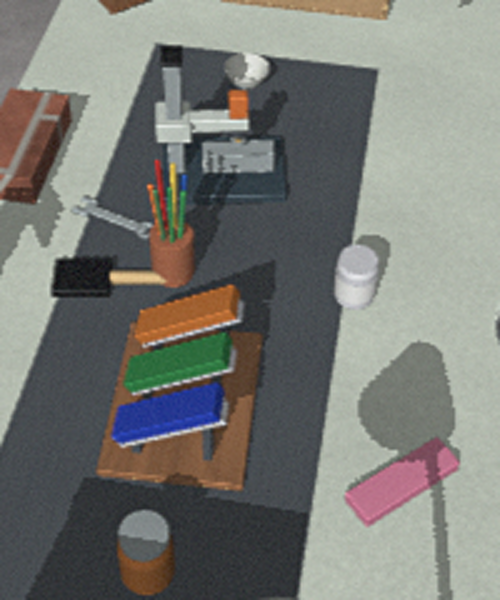

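```bash
cat > h.py <<'E'
import numpy as np,cv2,itertools
from scipy.optimize import minimize,least_squares
from scipy.spatial.transform import Rotation as R
def camof(arm,name):
    o=arm.get_obs(); c=arm.camera(name)
    if "view" in c: V=np.array(c["view"])
    else:
        T=np.eye(4);T[:3,:3]=o["tool_rot"];T[:3,3]=o["tcp_pos"]
        V=np.linalg.inv(T@np.array(c["mount"]))
    return dict(img=c["image"],V=V,K=np.array([[c["fx"],0,c["cx"]],[0,c["fy"],c["cy"]],[0,0,1]]))
def proj(c,P):
    P=np.atleast_2d(P);Q=P@c["V"][:3,:3].T+c["V"][:3,3]
    q=Q@c["K"].T;return q[:,:2]/q[:,2:]
def ray(c,uv):
    d=np.linalg.inv(c["K"])@np.array([uv[0],uv[1],1.]);Rm=c["V"][:3,:3]
    return -Rm.T@c["V"][:3,3],Rm.T@d
def onz(c,uv,z):
    o,d=ray(c,uv);return o+d*(z-o[2])/d[2]
def tri(obs):
    A=[];b=[]
    for c,uv in obs:
        o,d=ray(c,uv);d=d/np.linalg.norm(d);M=np.eye(3)-np.outer(d,d);A.append(M);b.append(M@o)
    x=np.linalg.lstsq(np.vstack(A),np.hstack(b),rcond=None)[0];return x
def box(l,w,h): return np.array(list(itertools.product([-l/2,l/2],[-w/2,w/2],[-h/2,h/2])))
def hullmask(c,P,roi):
    S=4;x0,y0,x1,y1=roi
    q=(proj(c,P)-[x0-.5,y0-.5])*S
    m=np.zeros(((y1-y0)*S,(x1-x0)*S),np.uint8)
    cv2.fillConvexPoly(m,cv2.convexHull(np.round(q*16).astype(np.int32)),255,shift=4)
    return cv2.resize(m,(x1-x0,y1-y0),interpolation=cv2.INTER_AREA)/255.
def huemask(img,lo,hi,roi,smin=120,vmin=60):
    x0,y0,x1,y1=roi
    H=cv2.cvtColor(img[y0:y1,x0:x1],cv2.COLOR_RGB2HSV)
    return ((H[...,0]>=lo)&(H[...,0]<=hi)&(H[...,1]>=smin)&(H[...,2]>=vmin)).astype(float)
def fit(views,pts,p0,scale,masks=None):
    "views: list (cam,mask,roi); pts(p)->points"
    f=lambda p:sum(np.abs(hullmask(c,pts(p),r)-m).sum()/max(m.sum(),1) for c,m,r in views)
    p=np.array(p0,float);best=None
    for s in (1,.4,.15):
        sim=np.vstack([p]+[p+s*np.eye(len(p))[i]*scale for i in range(len(p))])
        r=minimize(f,p,method="Nelder-Mead",options=dict(initial_simplex=sim,maxiter=400));p=r.x
    return p,r.fun
E
cat > s1.py <<'E'
from cell import arm
from h import *
import pickle
T=camof(arm,"top");S=camof(arm,"side");pickle.dump((T,S),open("c0.pkl","wb"))
b0=tri([(T,(153,180)),(S,(227,276))]);print("blue tri",b0)
h0=tri([(T,(343-.5,173)),(S,(255,151.5))]);print("handle tri",h0)
def views(lo,hi,rt,rs,**k):
    out=[]
    for c,r in((T,rt),(S,rs)):
        m=huemask(c["img"],lo,hi,r,**k);print("px",m.sum());out.append((c,m,r))
    return out
vb=views(105,130,(130,145,175,215),(195,255,260,300))
B=box(.16,.05,.022)
def pb(p): return B@(R.from_euler("z",p[3])*R.from_euler("y",np.radians(30))).as_matrix().T+p[:3]
p,e=fit(vb,pb,[*b0,0.],[.01,.01,.01,.1]);print("blue",p,e)
for n,(lo,hi,rt,rs) in {"green":((50,75,(160,145,195,215),(195,235,260,280))),"amber":((8,18,(192,145,220,210),(205,218,262,255)))}.items():
    v=views(lo,hi,rt,rs,smin=150);q,e=fit(v,pb,[p[0],p[1]-(.085 if n=="green" else .17),p[2],p[3]],[.01,.01,.01,.1]);print(n,q,e)
vh=views(5,18,(328,160,358,188),(245,140,265,165),smin=150)
H=box(.03,.024,.044)-[0,0,.004]
ph=lambda p:H@R.from_euler("z",p[3]).as_matrix().T+p[:3]
p,e=fit(vh,ph,[*h0,0.2],[.01,.01,.01,.1]);print("handle",p,e)
E
python3 s1.py
python3 - <<'E'
import cv2
a=cv2.imread("pics/top0.png")[115:220,295:375]
cv2.imwrite("pics/g.png",cv2.resize(a,None,fx=5.7,fy=5.7,interpolation=cv2.INTER_CUBIC))
E
```

```text
blue tri [0.58419803 0.31970826 0.09768466]
handle tri [ 0.595011   -0.24692898  0.15798987]
px 751.0
px 650.0
blue [0.58562371 0.32039213 0.10272561 0.05299374] 0.2730913392500296
px 602.0
px 262.0
green [0.59310972 0.235567   0.101164   0.00070068] 1.894465437515322
px 982.0
px 533.0
amber [0.59599028 0.15265791 0.10425482 0.02806629] 0.3818820661319938
px 115.0
px 80.0
handle [ 0.59586739 -0.24756504  0.16078232  0.212871  ] 0.5210720375106564
```

View pics/g.png

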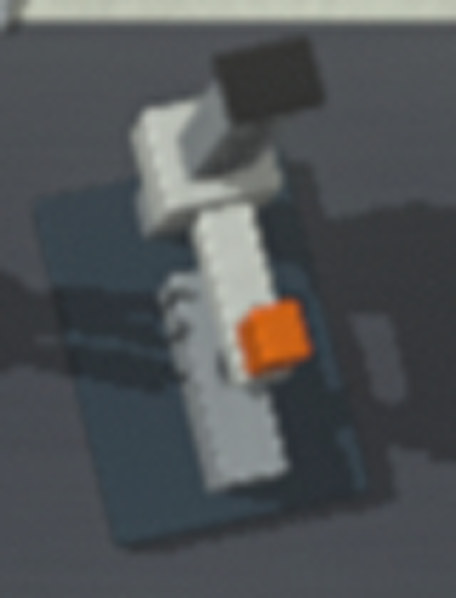

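```bash
python3 -m inch '[[0,[0.04,-0.02,-0.03],[0,0,0.05]],[0,[0.08,-0.035,-0.06],[0,0,0.1]],[0,[0.12,-0.055,-0.08],[0,0,0.15]],[0,[0.16,-0.07,-0.1],[0,0,0.2]],[0,[0.2,-0.09,-0.104],[0,0,0.233]],[0,[0.245,-0.11,-0.104],[0,0,0.233]],[0,[0.29,-0.13,-0.104],[0,0,0.233]],[0,[0.335,-0.15,-0.104],[0,0,0.233]],[0,[0.38,-0.17,-0.104],[0,0,0.233]],[0,[0.41,-0.185,-0.104],[0,0,0.233]]]' 30
```

```text
clock: 3.2
tcp_pos: [0.585, -0.2578, 0.3205]
tool_rot: [[0.975, 0.221, 0.0], [0.221, -0.975, 0.001], [0.001, -0.001, -1.0]]
ft_force: [-0.1, -0.6, -0.2]
gripper_width: 0.0942
```

```bash
python3 - <<'E'
from cell import arm
from h import *
import pickle
W=camof(arm,"wrist");pickle.dump(W,open("w1.pkl","wb"))
a=W["img"][:,:,::-1].copy();print(proj(W,[[.5959,-.2476,.18],[.5959,-.2476,.0],[.5959,-.2476,.06]]))
cv2.imwrite("pics/w1.png",cv2.resize(a,(800,600),interpolation=cv2.INTER_CUBIC))
E
```

```text
[[248.14545261 175.74209332]
 [250.77071989 156.66053016]
 [250.13345115 161.29247139]]
```

View pics/w1.png

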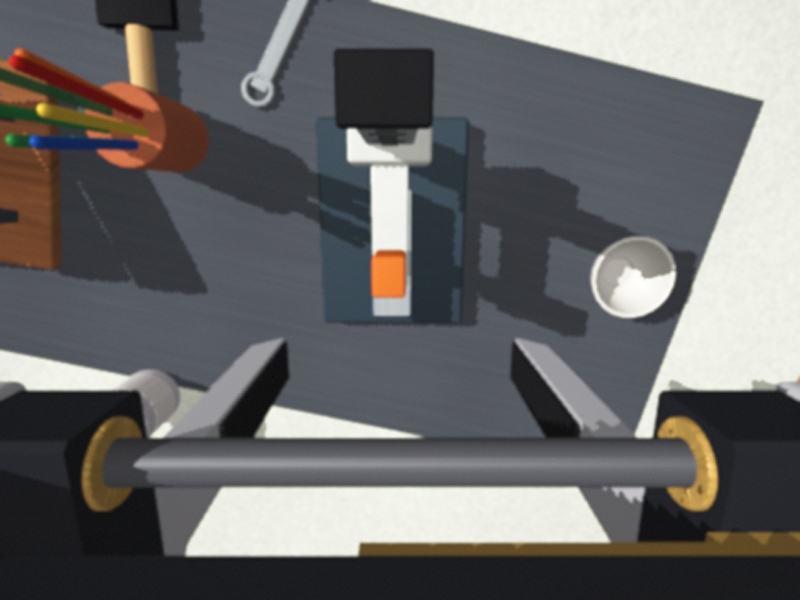

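```bash
python3 - <<'E'
from h import *
import pickle
W=pickle.load(open("w1.pkl","rb"));T,S=pickle.load(open("c0.pkl","rb"))
k=1/1.5625
c=[onz(W,(u*k,v*k),.02)[:2] for u,v in[(326,322),(318,119),(464,322),(468,119)]]
print(np.round(c,4))
for a,b in((0,1),(2,3)): d=c[b]-c[a];print(np.arctan2(d[1],d[0]),np.linalg.norm(d))
d=c[0]-c[2];print(np.arctan2(-d[0],d[1]),np.linalg.norm(d)); d=c[1]-c[3];print(np.arctan2(-d[0],d[1]))
v=[]
for c_,r in((W,(230,150,270,200)),(T,(328,160,358,188)),(S,(245,140,265,165))):
    m=huemask(c_["img"],3,20,r,smin=140);v.append((c_,m,r));print(m.sum())
H=box(.03,.024,.044)-[0,0,.004]
ph=lambda p:H@R.from_euler("z",p[3]).as_matrix().T+p[:3]
for vv in(v,v[:1],v[:2]):
    p,e=fit(vv,ph,[.596,-.2476,.1608,.215],[.005,.005,.005,.05]);print("handle",p,e)
# anvil midline from base corners: base x -80..130, y +-75
m=np.mean(c,0);print("base centre",m,"anvil est",m-.025*np.array([np.cos(.215),np.sin(.215)]))
E
```

```text
[[ 0.5012 -0.1962]
 [ 0.7014 -0.1509]
 [ 0.5342 -0.3415]
 [ 0.7336 -0.293 ]]
0.2227030727786192 0.20520743163456345
0.23868530925893705 0.20520061186181635
0.22344480674154849 0.14895021570512923
0.2232347842739018
597.0
121.0
80.0
handle [ 0.59562821 -0.24749683  0.16055766  0.22237039] 0.672826538841238
handle [ 0.5878951  -0.2482505   0.12801773  0.22387938] 0.04578447794528196
handle [ 0.59426061 -0.24759054  0.15658141  0.25899633] 0.40905070917163466
base centre [ 0.61761797 -0.24540681] anvil est [ 0.59319356 -0.2507405 ]
```

```bash
python3 -m inch '[[0,[0.006,-0.004,0.03],[0,0,0]],[0,[0.0123,-0.0078,0.06],[0,0,0]],[0,[0.0123,-0.0078,0.09],[0,0,0]],[0,[0.0123,-0.0078,0.115],[0,0,0]],[0,[0.0123,-0.0078,0.135],[0,0,0]],[0,[0.0123,-0.0078,0.15],[0,0,0]],[0,[0.0123,-0.0078,0.16],[0,0,0]],[0,[0.0123,-0.0078,0.166],[0,0,0]],[0,[0.0123,-0.0078,0.1675],[0,0,0]],[0,[0.0123,-0.0078,0.1675],[0,0,0]]]' 25
python3 - <<'E'
from cell import arm
from h import *
for n in("wrist","side"):
    W=camof(arm,n);a=W["img"][:,:,::-1]
    if n=="side": a=a[110:210,200:310]
    cv2.imwrite(f"pics/{n}2.png",cv2.resize(a,(660,500),interpolation=cv2.INTER_CUBIC))
E
```

```text
clock: 4.25
tcp_pos: [0.5936, -0.2511, 0.1535]
tool_rot: [[0.976, 0.218, 0.001], [0.218, -0.976, -0.0], [0.001, 0.0, -1.0]]
ft_force: [-0.3, -0.8, -0.2]
gripper_width: 0.0943
```

View pics/wrist2.png

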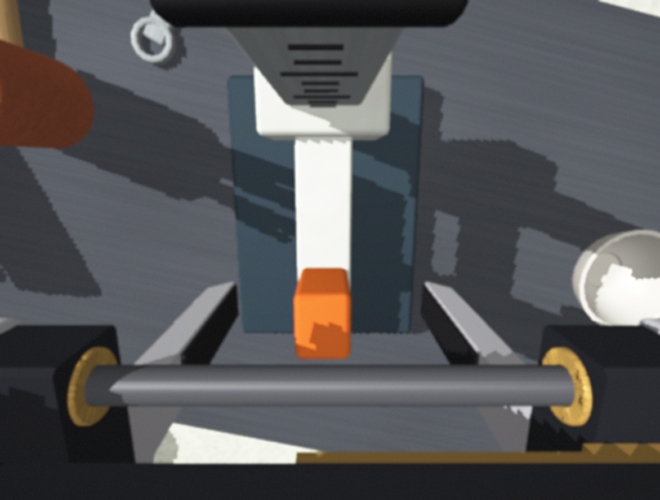

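View pics/side2.png

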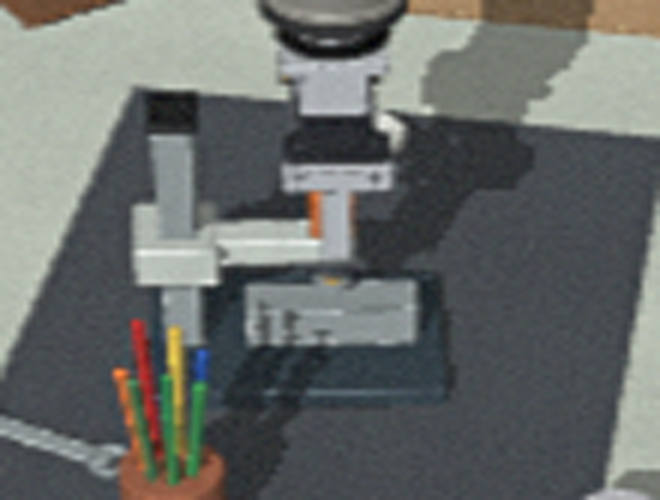

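```bash
python3 - <<'E'
from cell import arm
from h import *
o=arm.get_obs();print(np.round(o["tcp_pos"],4),o["clock"])
import pickle
W=camof(arm,"wrist");pickle.dump(W,open("w2.pkl","wb"))
print([(d["at"],d["conf"]) for d in arm.search_frame("wrist","handle")])
r=(215,190,285,290);m=huemask(W["img"],3,20,r,smin=140);print(m.sum())
H=box(.03,.024,.044)-[0,0,.004]
ph=lambda p:H@R.from_euler("z",p[3]).as_matrix().T+p[:3]
p,e=fit([(W,m,r)],ph,[.595,-.2476,.1588,.221],[.003,.003,.003,.03]);print("handle",p,e)
E
```

```text
[ 0.5937 -0.2511  0.1537] 4.35
[([150.4, 252.9], 0.7)]
2867.0
handle [ 0.58943604 -0.24903636  0.14816284  0.21951368] 0.04707797314949698
```

```bash
python3 - <<'E'
from h import *
import pickle
T,S=pickle.load(open("c0.pkl","rb"));W=pickle.load(open("w2.pkl","rb"))
H=box(.03,.024,.044)-[0,0,.004]
A=box(.036,.028,.024)+[.002,0,-.038]  # arm end part
def draw(c,roi,k,p):
    x0,y0,x1,y1=roi;a=cv2.resize(c["img"][y0:y1,x0:x1,::-1],None,fx=k,fy=k,interpolation=cv2.INTER_CUBIC)
    for B,col in((H,(255,0,0)),(A,(0,255,0))):
        q=(proj(c,B@R.from_euler("z",p[3]).as_matrix().T+p[:3])-[x0-.5,y0-.5])*k
        for i in range(8):
            for j in range(i):
                if (i^j) in(1,2,4): cv2.line(a,tuple(map(int,q[i])),tuple(map(int,q[j])),col,1)
    return a
rows=[]
for p in([.5956,-.2475,.1605,.222],[.5894,-.2490,.148,.222]):
    p=[np.array(p)[:3][0],p[1],p[2],p[3]]
    rows.append(np.hstack([draw(T,(325,155,365,195),6,p),draw(S,(240,140,280,180),6,p),draw(W,(195,170,305,290),2,p)]))
cv2.imwrite("pics/ov.png",np.vstack(rows))
E
```

```text
(no output)
```

View pics/ov.png

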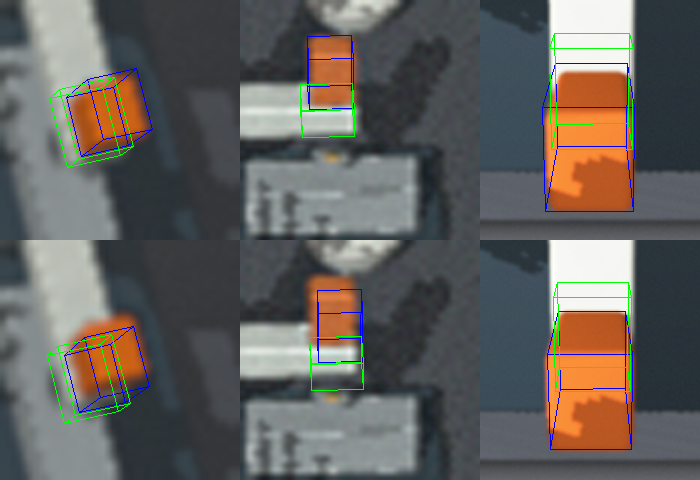

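```bash
python3 -m inch '[[0,[0.0024,-0.0024,0],[0,0,0]],[0,[0.0024,-0.0024,0],[0,0,0]],[120,[0.0024,-0.0024,0],[0,0,0]],[150,[0.0024,-0.0024,0],[0,0,0]],[200,[0.0024,-0.0024,0],[0,0,0]],[255,[0.0024,-0.0024,0],[0,0,0]],[255,[0.0024,-0.0024,0],[0,0,0]],[255,[0.0024,-0.0024,0],[0,0,0]],[255,[0.0024,-0.0024,0],[0,0,0]],[255,[0.0024,-0.0024,0],[0,0,0]]]' 25
```

```text
clock: 5.45
tcp_pos: [0.5952, -0.2481, 0.153]
tool_rot: [[0.976, 0.218, -0.0], [0.218, -0.976, 0.0], [0.0, -0.0, -1.0]]
ft_force: [1.0, 0.0, -0.4]
gripper_width: 0.0334
```

```bash
python3 -m inch '[[255,[0,0,0],[0,0,0]],[255,[0,0,0],[0,0,0]],[255,[0,0,0],[0,0,0]],[255,[0,0,-0.003],[0,0,0]],[255,[0,0,-0.008],[0,0,0]],[255,[0,0,-0.014],[0,0,0]],[255,[0,0,-0.021],[0,0,0]],[255,[0,0,-0.028],[0,0,0]],[255,[0,0,-0.035],[0,0,0]],[255,[0,0,-0.04],[0,0,0]]]' 25
```

```text
clock: 6.45
tcp_pos: [0.595, -0.2478, 0.1937]
tool_rot: [[0.976, 0.218, -0.0], [0.218, -0.976, 0.0], [-0.0, -0.0, -1.0]]
ft_force: [2.2, 4.6, -12.6]
gripper_width: 0.0236
```

```bash
python3 -m inch '[[255,[0,0,-0.003],[0,0,0]],[255,[0,0,-0.006],[0,0,0]],[255,[0,0,-0.009],[0,0,0]],[255,[0,0,-0.011],[0,0,0]],[255,[0,0,-0.012],[0,0,0]],[255,[0,0,-0.0125],[0,0,0]],[255,[0,0,-0.013],[0,0,0]],[255,[0,0,-0.0135],[0,0,0]],[255,[0,0,-0.014],[0,0,0]],[255,[0,0,-0.0145],[0,0,0]]]' 25
```

```text
clock: 7.45
tcp_pos: [0.595, -0.2478, 0.2074]
tool_rot: [[0.976, 0.218, -0.0], [0.218, -0.976, 0.0], [-0.0, -0.001, -1.0]]
ft_force: [2.4, 5.4, -12.9]
gripper_width: 0.0237
```

```bash
python3 -m inch '[[255,[0,0,-0.0005],[0,0,0]],[255,[0,0,-0.001],[0,0,0]],[255,[0,0,-0.0015],[0,0,0]],[255,[0,0,-0.002],[0,0,0]],[255,[0,0,-0.0025],[0,0,0]],[255,[0,0,-0.003],[0,0,0]],[255,[0,0,-0.003],[0,0,0]],[255,[0,0,-0.003],[0,0,0]],[255,[0,0,-0.003],[0,0,0]],[255,[0,0,-0.003],[0,0,0]]]' 25
```

```text
clock: 8.45
tcp_pos: [0.5949, -0.2478, 0.2082]
tool_rot: [[0.976, 0.218, -0.002], [0.218, -0.976, 0.001], [-0.002, -0.001, -1.0]]
ft_force: [11.5, 0.9, -35.9]
gripper_width: 0.0241
```

```bash
python3 -m inch '[[255,[0,0,0.0015],[0,0,0]],[255,[0,0,0.003],[0,0,0]],[255,[0,0,0.003],[0,0,0]],[100,[0,0,0.003],[0,0,0]],[100,[0,0,0.003],[0,0,0]],[80,[0,0,0.003],[0,0,0]],[65,[0,0,0.003],[0,0,0]],[65,[0,0,-0.02],[0,0,0]],[65,[0,0,-0.06],[0,0,0]],[65,[0,0,-0.10],[0,0,0]]]' 25
python3 - <<'E'
from cell import arm
from h import *
import pickle
S=camof(arm,"side");W=camof(arm,"wrist");pickle.dump((S,W),open("c3.pkl","wb"))
cv2.imwrite("pics/s3.png",cv2.resize(S["img"][100:320,180:340,::-1],(436,600),interpolation=cv2.INTER_CUBIC))
E
```

```text
clock: 9.45
tcp_pos: [0.5948, -0.2482, 0.3115]
tool_rot: [[0.976, 0.218, -0.001], [0.218, -0.976, 0.0], [-0.001, -0.0, -1.0]]
ft_force: [1.3, -0.4, 0.7]
gripper_width: 0.0699
```

View pics/s3.png

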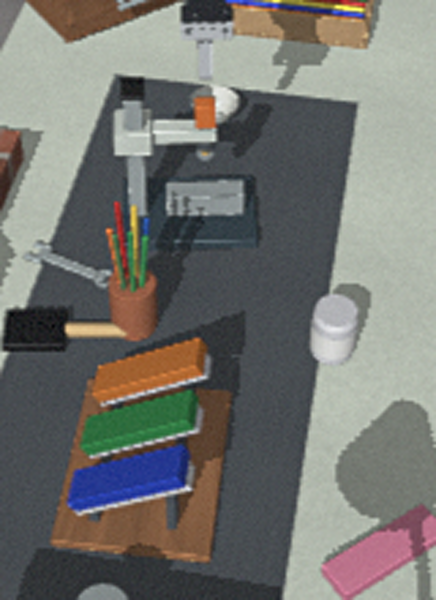

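```bash
python3 -m inch '[[65,[0.005,-0.035,0],[0,0,0.02]],[65,[0.01,-0.08,0],[0,0,0.04]],[65,[0.018,-0.125,0],[0,0,0.06]],[65,[0.025,-0.17,0],[0,0,0.08]],[65,[0.032,-0.215,0],[0,0,0.1]],[65,[0.038,-0.26,0],[0,0,0.12]],[65,[0.045,-0.305,0],[0,0,0.14]],[65,[0.052,-0.35,0],[0,0,0.16]],[65,[0.058,-0.395,0],[0,0,0.165]],[65,[0.065,-0.44,0],[0,0,0.165]]]' 50
```

```text
clock: 10.55
tcp_pos: [0.5623, 0.1971, 0.3106]
tool_rot: [[0.999, 0.054, 0.001], [0.054, -0.999, -0.0], [0.001, 0.0, -1.0]]
ft_force: [0.8, 0.3, 0.2]
gripper_width: 0.0701
```

```bash
python3 -m inch '[[65,[0,-0.03,0],[0,0,0]],[65,[-0.001,-0.06,0],[0,0,0]],[65,[-0.002,-0.09,0],[0,0,0]],[65,[-0.003,-0.11,0],[0,0,0]],[65,[-0.003,-0.12,0],[0,0,0]],[65,[-0.003,-0.122,0],[0,0,0]],[65,[-0.003,-0.122,0],[0,0,0]],[65,[-0.003,-0.122,0.02],[0,0,0]],[65,[-0.003,-0.122,0.03],[0,0,0]],[65,[-0.003,-0.122,0.03],[0,0,0]]]' 50
python3 - <<'E'
from cell import arm
from h import *
import pickle
W=camof(arm,"wrist");pickle.dump(W,open("w4.pkl","wb"))
a=W["img"][:,:,::-1].copy()
B=box(.16,.05,.022)@(R.from_euler("z",.055)*R.from_euler("y",np.radians(30))).as_matrix().T+[.5856,.3204,.1027]
for q in proj(W,B): cv2.circle(a,tuple(int(round(x)) for x in q),2,(255,255,255),1)
cv2.imwrite("pics/w4.png",cv2.resize(a,(800,600),interpolation=cv2.INTER_CUBIC))
E
```

```text
clock: 11.55
tcp_pos: [0.5528, 0.3156, 0.2791]
tool_rot: [[0.999, 0.053, -0.002], [0.053, -0.999, -0.002], [-0.002, 0.001, -1.0]]
ft_force: [-0.6, -0.4, -0.4]
gripper_width: 0.0697
```

View pics/w4.png

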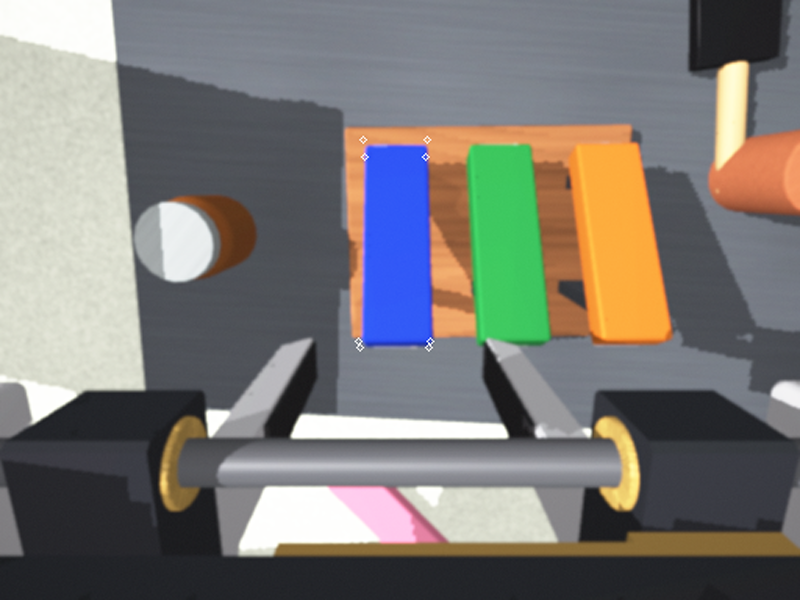

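```bash
python3 - <<'E'
from h import *
import pickle
W=pickle.load(open("w4.pkl","rb"));T,S=pickle.load(open("c0.pkl","rb"))
B=box(.159,.049,.022)
pb=lambda p: B@(R.from_euler("z",p[3])*R.from_euler("y",np.radians(30))).as_matrix().T+p[:3]
v=[]
for c,r in((W,(220,80,290,230)),(T,(130,145,175,215)),(S,(195,255,260,300))):
    m=huemask(c["img"],100,132,r,smin=120,vmin=50);print(m.sum());v.append((c,m,r))
for vv in(v,v[:1],v[1:]):
    p,e=fit(vv,pb,[.5856,.3204,.1027,.055],[.004,.004,.004,.04]);print(np.round(p,4),e)
    g=p[:3]+(R.from_euler("z",p[3])*R.from_euler("y",np.radians(30))).apply([-.038,0,0]);print(" grip",np.round(g,4))
E
```

```text
5384.0
751.0
650.0
[0.5859 0.3197 0.1035 0.0527] 0.3027211197487794
 grip [0.553  0.3179 0.1225]
[0.5833 0.3189 0.0929 0.0576] 0.01716778836348804
 grip [0.5505 0.317  0.1119]
[0.5849 0.3208 0.1039 0.0658] 0.2287667283240245
 grip [0.552  0.3186 0.1229]
```

```bash
python3 -m inch '[[65,[-0.0005,-0.0025,0.03],[0,0,0]],[65,[-0.0005,-0.0025,0.065],[0,0,0]],[65,[-0.0005,-0.0025,0.1],[0,0,0]],[65,[-0.0005,-0.0025,0.125],[0,0,0]],[65,[-0.0005,-0.0025,0.145],[0,0,0]],[65,[-0.0005,-0.0025,0.158],[0,0,0]],[65,[-0.0005,-0.0025,0.165],[0,0,0]],[65,[-0.0005,-0.0025,0.167],[0,0,0]],[65,[-0.0005,-0.0025,0.167],[0,0,0]],[65,[-0.0005,-0.0025,0.167],[0,0,0]]]' 50
python3 - <<'E'
from cell import arm
from h import *
for n in("wrist","side"):
    W=camof(arm,n);a=W["img"][:,:,::-1]
    if n=="side": a=a[200:320,180:310]
    cv2.imwrite(f"pics/{n}5.png",cv2.resize(a,(660,500),interpolation=cv2.INTER_CUBIC))
print(arm.get_obs()["tcp_pos"])
E
```

```text
clock: 12.6
tcp_pos: [0.5528, 0.3199, 0.1145]
tool_rot: [[0.999, 0.055, 0.001], [0.055, -0.999, 0.001], [0.001, -0.001, -1.0]]
ft_force: [-0.3, 0.3, 0.5]
gripper_width: 0.0697
[0.55277437 0.31983854 0.1143653 ]
```

View pics/wrist5.png

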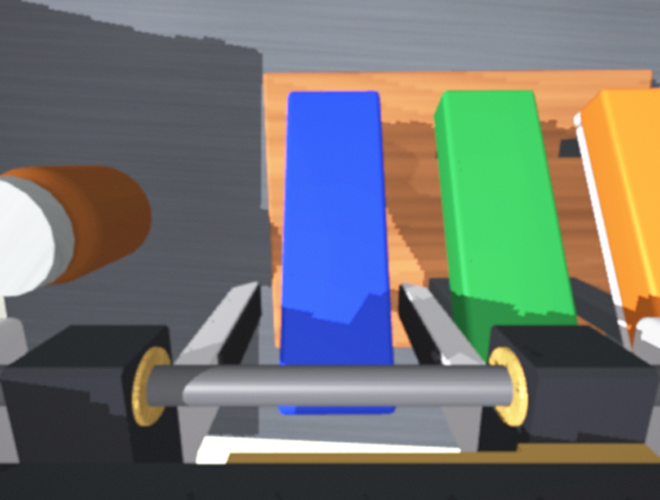

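View pics/side5.png

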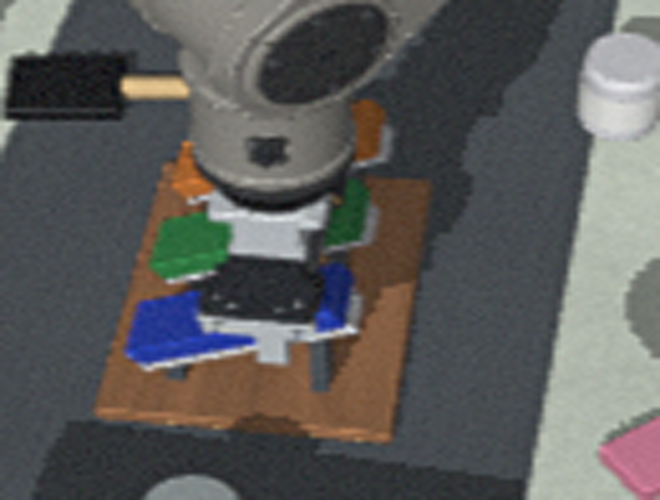

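```bash
python3 -m inch '[[65,[0,0.001,0.0025],[0,0,0]],[85,[0,0.001,0.0025],[0,0,0]],[105,[0,0.001,0.0025],[0,0,0]],[115,[0,0.001,0.0025],[0,0,0]],[125,[0,0.001,0.0025],[0,0,0]],[140,[0,0.001,0.0025],[0,0,0]],[160,[0,0.001,0.0025],[0,0,0]],[200,[0,0.001,0.0025],[0,0,0]],[255,[0,0.001,0.0025],[0,0,0]],[255,[0,0.001,0.0025],[0,0,0]]]' 55
```

```text
clock: 13.7
tcp_pos: [0.5524, 0.3184, 0.111]
tool_rot: [[0.999, 0.055, -0.0], [0.055, -0.999, -0.0], [-0.0, 0.0, -1.0]]
ft_force: [-1.7, -3.8, 3.1]
gripper_width: 0.0498
```

```bash
python3 -m inch '[[255,[0,0,0],[0,0,0]],[255,[0,0,-0.004],[0,0,0]],[255,[0,0,-0.01],[0,0,0]],[255,[0,0,-0.02],[0,0,0]],[255,[0,0,-0.035],[0,0,0]],[255,[0,0,-0.055],[0,0,0]],[255,[0,0,-0.08],[0,0,0]],[255,[0,0,-0.11],[0,0,0]],[255,[0,0,-0.14],[0,0,0]],[255,[0,0,-0.16],[0,0,0]]]' 60
python3 - <<'E'
from cell import arm
from h import *
import pickle
c=camof(arm,"side"),camof(arm,"wrist");pickle.dump(c,open("c6.pkl","wb"))
cv2.imwrite("pics/s6.png",cv2.resize(c[0]["img"][150:320,180:330,::-1],(529,600),interpolation=cv2.INTER_CUBIC))
E
```

```text
clock: 14.7
tcp_pos: [0.5528, 0.3192, 0.2748]
tool_rot: [[0.998, 0.055, 0.003], [0.055, -0.998, 0.002], [0.003, -0.002, -1.0]]
ft_force: [0.8, 0.9, -2.5]
gripper_width: 0.0497
```

View pics/s6.png

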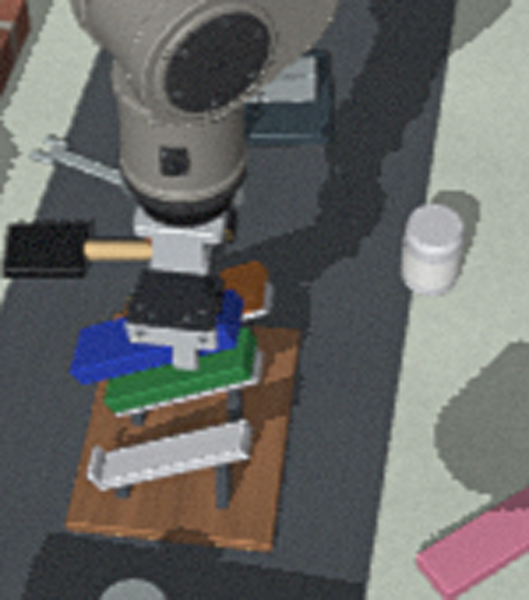

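```bash
python3 -m inch '[[255,[0,0,-0.01],[0,0.05,0]],[255,[0,0,-0.02],[0,0.12,0]],[255,[0,0,-0.03],[0,0.2,0]],[255,[0,0,-0.045],[0,0.28,0]],[255,[0,0,-0.06],[0,0.36,0]],[255,[0,0,-0.065],[0,0.43,0]],[255,[0,0,-0.065],[0,0.49,0]],[255,[0,0,-0.065],[0,0.5236,0]],[255,[0,0,-0.065],[0,0.5236,0]],[255,[0,0,-0.065],[0,0.5236,0]]]' 60
python3 - <<'E'
from cell import arm
from h import *
import pickle
c=camof(arm,"side"),camof(arm,"top"),camof(arm,"wrist");pickle.dump(c,open("c7.pkl","wb"))
o=arm.get_obs();print(o["qpos"],o["tcp_pos"])
cv2.imwrite("pics/s7.png",cv2.resize(c[0]["img"][110:310,150:330,::-1],(540,600),interpolation=cv2.INTER_CUBIC))
cv2.imwrite("pics/w7.png",cv2.resize(c[2]["img"][:,:,::-1],(640,480)))
T,S=pickle.load(open("c0.pkl","rb"))
print("tin",onz(T,(258,254),.085))
E
```

```text
clock: 15.8
tcp_pos: [0.5522, 0.3185, 0.3357]
tool_rot: [[0.865, 0.055, 0.498], [0.048, -0.998, 0.027], [0.499, 0.0, -0.867]]
ft_force: [1.2, -0.6, -3.0]
gripper_width: 0.0499
[-0.47113908  0.07216702 -0.36479894  1.90590205  0.52170674  0.84719382
 -2.63358355] [0.55277423 0.31847469 0.3358803 ]
tin [ 0.36191163 -0.00304688  0.085     ]
```

View pics/s7.png

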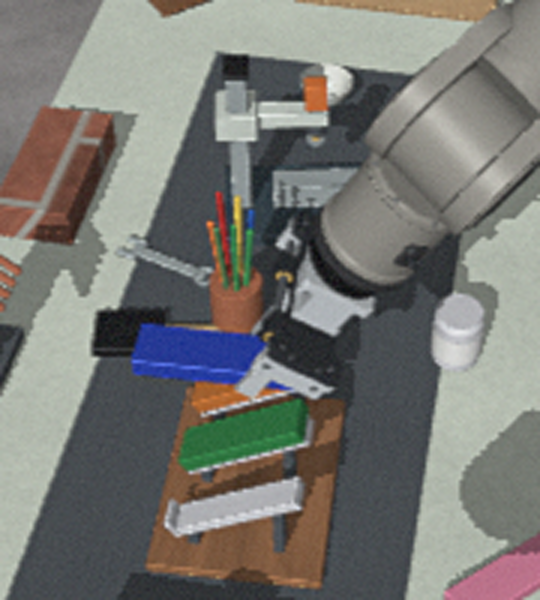

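View pics/w7.png

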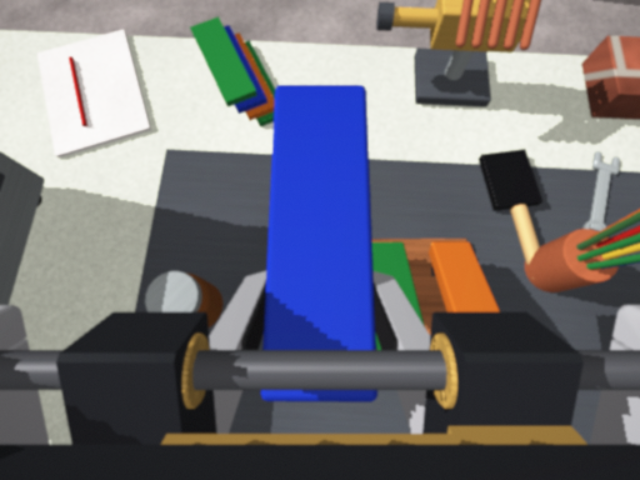

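```bash
cat > lv.py <<'E'
from h import *
import pickle
S,T,W=pickle.load(open("c7.pkl","rb"))
tcp=np.array([.5528,.3185,.3359]);Rt=np.array([[0.865,.055,.498],[.048,-.998,.027],[.499,0,-.867]])
# billet in tool frame: axis x_b = Ry(tool) ...; ideal: grip point 8mm behind TCP
def pts(p,c=None):
    pitch,xg,dz=p  # pitch: world nose-down
    Rb=(R.from_euler("z",.055)*R.from_euler("y",pitch)).as_matrix()
    g=tcp-.008*Rt[:,2]
    return lambda q: g+Rb@(np.array(q)-[xg,0,0])+np.array([0,0,dz])
k=.8
obs=[((277,87),(.08,.025,.011)),((365,87),(.08,-.025,.011)),((262,400),(-.08,.025,-.011)),((377,400),(-.08,-.025,-.011))]
def res(p):
    f=pts(p);return np.concatenate([(proj(W,f(q))[0]-np.array(uv)*k)[[1]] for uv,q in obs])
for dz in(-.004,0,.004):
    r=least_squares(lambda p:res([p[0],p[1],dz]),[0,-.038]);print(dz,np.degrees(r.x[0]),r.x[1],r.fun)
f=pts([0,-.038,0])
for q in((.08,.025,.011),(.08,-.025,.011),(.08,.025,-.011),(-.08,.025,.011),(-.08,-.025,.011)): print(q,(proj(S,f(q))[0]-[150,110])*3,proj(W,f(q))[0]/k)
E
python3 lv.py
```

```text
-0.004 -0.1984720061553997 -0.03473699769477059 [-0.00512327  0.00512378 -0.00185317  0.00185293]
0 2.86951191794369 -0.03611530604580372 [-0.0050551   0.00505555 -0.00191831  0.00191813]
0.004 5.539947313277452 -0.03727300661082363 [-0.00500875  0.00500919 -0.00198366  0.0019835 ]
(0.08, 0.025, 0.011) [127.80798456 359.88525969] [272.14132377  77.17015706]
(0.08, -0.025, 0.011) [139.25560022 320.54464763] [365.47392749  77.18341143]
(0.08, 0.025, -0.011) [130.10962263 374.42729927] [276.76783462 103.66335016]
(-0.08, 0.025, 0.011) [294.49253894 376.63032788] [258.08051199 400.6365236 ]
(-0.08, -0.025, 0.011) [301.5847626  336.44553091] [379.28584241 400.64188667]
```

```bash
python3 -m inch '[[255,[-0.001,0.02,-0.001],[0.003,0,-0.005]],[255,[-0.003,0.055,-0.002],[0.008,0,-0.014]],[255,[-0.005,0.1,-0.003],[0.016,0,-0.028]],[255,[-0.0075,0.145,-0.004],[0.024,0,-0.042]],[255,[-0.01,0.19,-0.0055],[0.032,0,-0.055]],[255,[-0.012,0.235,-0.007],[0.04,0,-0.069]],[255,[-0.0145,0.28,-0.008],[0.048,0,-0.083]],[255,[-0.017,0.325,-0.0095],[0.056,0,-0.097]],[255,[-0.019,0.37,-0.011],[0.063,0,-0.11]],[255,[-0.0215,0.415,-0.012],[0.07,0,-0.122]]]' 60
```

```text
clock: 16.95
tcp_pos: [0.5504, -0.0993, 0.3362]
tool_rot: [[0.849, 0.195, 0.492], [0.169, -0.981, 0.097], [0.501, 0.001, -0.865]]
ft_force: [0.8, -0.4, -3.2]
gripper_width: 0.05
```

```bash
cat > go.py <<'E'
import sys
from cell import arm
from h import *
# target tcp xyz, yaw, tilt(deg)
x,y,z,yaw,t=map(float,sys.argv[1:6])
o=arm.get_obs();Rt=np.array(o["tool_rot"]);d=np.array([x,y,z])-o["tcp_pos"]
u=np.array([np.cos(yaw),np.sin(yaw),0]);t=np.radians(t);k=np.array([0,0,1.])
tz=np.sin(t)*u-np.cos(t)*k; tx=np.cos(t)*u+np.sin(t)*k
Rd=np.column_stack([tx,np.cross(tz,tx),tz])
print("tcp",np.round(o["tcp_pos"],4),"d",np.round(d,4),"tool shift",np.round(Rt.T@d,4),"turn",np.round(R.from_matrix(Rt.T@Rd).as_rotvec(),4),"clk",o["clock"])
E
python3 go.py .5506 -.1965 .336 .222 30
```

```text
tcp [ 0.5504 -0.0993  0.3362] d [ 0.0002 -0.0972 -0.0002] tool shift [-0.0164  0.0953 -0.0091] turn [ 0.0136 -0.0012 -0.0224] clk 16.95
```

```bash
python3 -m inch '[[255,[-0.006,0.035,-0.0035],[0.005,0,-0.008]],[255,[-0.012,0.07,-0.007],[0.01,0,-0.016]],[255,[-0.0164,0.0953,-0.0091],[0.0136,-0.001,-0.0224]],[255,[-0.0164,0.0953,-0.0091],[0.0136,-0.001,-0.0224]],[255,[-0.0264,0.0953,0.0082],[0.0136,-0.001,-0.0224]],[255,[-0.0414,0.0953,0.0342],[0.0136,-0.001,-0.0224]],[255,[-0.0564,0.0953,0.0602],[0.0136,-0.001,-0.0224]],[255,[-0.0664,0.0953,0.0775],[0.0136,-0.001,-0.0224]],[255,[-0.0664,0.0953,0.0775],[0.0136,-0.001,-0.0224]],[255,[-0.0664,0.0953,0.0775],[0.0136,-0.001,-0.0224]]]' 60
python3 go.py .5506 -.1965 .079 .222 30
python3 - <<'E'
from cell import arm
from h import *
import pickle
c=camof(arm,"side"),camof(arm,"top"),camof(arm,"wrist");pickle.dump(c,open("c8.pkl","wb"))
cv2.imwrite("pics/s8.png",cv2.resize(c[0]["img"][90:210,180:320,::-1],(700,600),interpolation=cv2.INTER_CUBIC))
cv2.imwrite("pics/w8.png",cv2.resize(c[2]["img"][:,:,::-1],(640,480)))
E
```

```text
clock: 17.95
tcp_pos: [0.551, -0.1943, 0.2358]
tool_rot: [[0.846, 0.22, 0.487], [0.19, -0.976, 0.11], [0.499, -0.0, -0.867]]
ft_force: [0.7, 0.1, -3.0]
gripper_width: 0.0496
tcp [ 0.551  -0.1943  0.2358] d [-0.0004 -0.0022 -0.1568] tool shift [-0.079   0.0021  0.1355] turn [ 0.      0.0014 -0.0004] clk 17.95
```

View pics/s8.png

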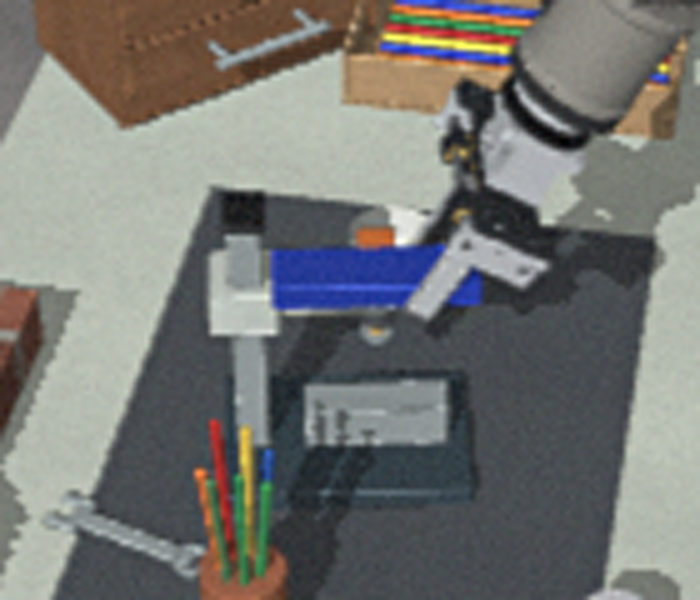

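View pics/w8.png

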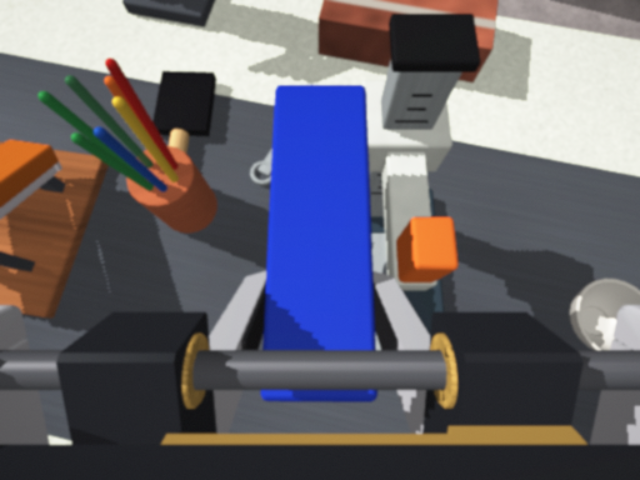

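```bash
python3 -m inch '[[255,[-0.01,0.002,0.017],[0,0,0]],[255,[-0.022,0.002,0.038],[0,0,0]],[255,[-0.035,0.002,0.06],[0,0,0]],[255,[-0.047,0.002,0.081],[0,0,0]],[255,[-0.058,0.002,0.1],[0,0,0]],[255,[-0.068,0.002,0.117],[0,0,0]],[255,[-0.075,0.002,0.129],[0,0,0]],[255,[-0.079,0.002,0.1355],[0,0,0]],[255,[-0.079,0.002,0.1355],[0,0,0]],[255,[-0.079,0.002,0.1355],[0,0,0]]]' 60
python3 go.py .5638 -.2550 .079 .222 30
python3 - <<'E'
from cell import arm
from h import *
import pickle
c=camof(arm,"side"),camof(arm,"top"),camof(arm,"wrist");pickle.dump(c,open("c9.pkl","wb"))
cv2.imwrite("pics/s9.png",cv2.resize(c[0]["img"][110:210,190:310,::-1],(720,600),interpolation=cv2.INTER_CUBIC))
cv2.imwrite("pics/w9.png",cv2.resize(c[2]["img"][:,:,::-1],(640,480)))
E
```

```text
clock: 19.1
tcp_pos: [0.5505, -0.1972, 0.0787]
tool_rot: [[0.845, 0.218, 0.488], [0.189, -0.976, 0.11], [0.5, -0.001, -0.866]]
ft_force: [-0.9, 0.0, -3.3]
gripper_width: 0.0493
tcp [ 0.5505 -0.1972  0.0787] d [ 0.0133 -0.0578  0.0003] tool shift [ 0.0005  0.0593 -0.0001] turn [ 0.0004  0.0001 -0.0021] clk 19.1
```

View pics/s9.png

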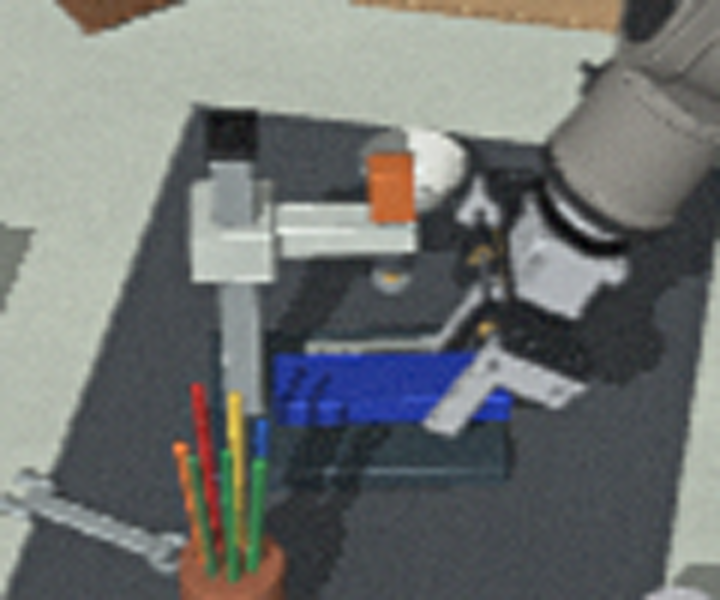

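View pics/w9.png

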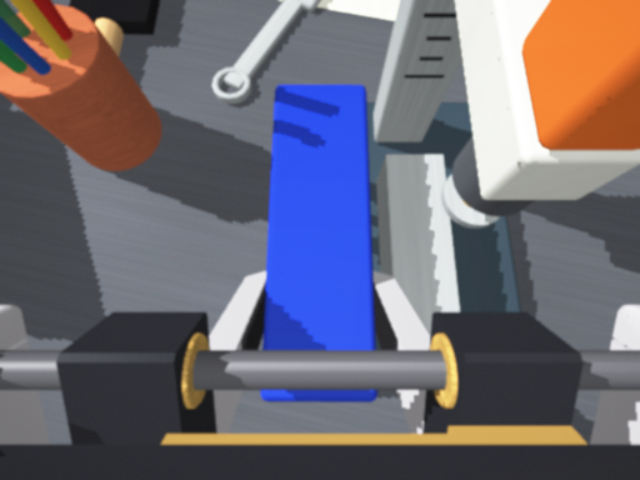

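```bash
python3 - <<'E'
from h import *
import pickle
S,T,W=pickle.load(open("c9.pkl","rb"));k=.8
u=np.array([np.cos(.222),np.sin(.222)]);v=np.array([-u[1],u[0]]);o=np.array([.595,-.248])
def g(name,uv,z):
    p=onz(W,np.array(uv)*k,z)[:2];print(name,np.round(p,4),"gauge xy mm",np.round(1000*np.array([(p-o)@u,(p-o)@v]),1))
g("anvilL far",(386,155),.06);g("anvilR far",(443,155),.06);g("anvilR near",(459,310),.06);g("anvilL",(388,230),.06)
g("foot rim low",(475,226),.130);g("foot c",(470,204),.130);g("footleft",(444,195),.130)
zb=.085+.011
for n,uv in(("b far L",(277,87)),("far R",(365,87)),("near L",(262,398)),("near R",(377,398))): g(n,uv,zb)
S0=S
for nm,p in(("foot",(0,0,.13)),("anvil-60",(-60,18,.06)),("anvil60",(60,18,.06))):
    P=np.append(o+p[0]/1e3*u+p[1]/1e3*v,p[2]);print(nm,(proj(S,P)[0]-[190,110])*6,proj(T,P))
E
```

```text
anvilL far [ 0.6464 -0.2181] gauge xy mm [56.8 17.9]
anvilR far [ 0.6542 -0.2523] gauge xy mm [ 56.8 -17.3]
anvilR near [ 0.5622 -0.2727] gauge xy mm [-37.5 -16.9]
anvilL [ 0.5988 -0.2274] gauge xy mm [ 8.2 19.2]
foot rim low [ 0.5822 -0.2503] gauge xy mm [-13.    0.6]
foot c [ 0.5907 -0.2476] gauge xy mm [-4.1  1.4]
footleft [ 0.5922 -0.2374] gauge xy mm [-0.4 11. ]
b far L [ 0.6522 -0.1514] gauge xy mm [77.  81.6]
far R [ 0.6625 -0.1974] gauge xy mm [77.  34.5]
near L [ 0.5016 -0.1841] gauge xy mm [-77.1  82.9]
near R [ 0.5121 -0.2308] gauge xy mm [-77.1  35. ]
foot [388.390224   278.66426283] [[340.5540841  175.29551801]]
anvil-60 [474.65448736 368.86471641] [[334.46858655 199.03585723]]
anvil60 [303.77158412 373.31672448] [[325.1270805  162.64804927]]
```

```bash
python3 -m inch '[[255,[0,0.008,0],[0,0,0]],[255,[0,0.018,0],[0,0,0]],[255,[0,0.028,0],[0,0,-0.001]],[255,[0,0.038,0],[0,0,-0.002]],[255,[0,0.048,0],[0,0,-0.002]],[255,[0.0005,0.055,0],[0,0,-0.002]],[255,[0.0005,0.0588,0],[0,0,-0.002]],[255,[0.0005,0.0588,0],[0,0,-0.002]],[255,[0.0005,0.0588,0],[0,0,-0.002]],[255,[0.0005,0.0588,0],[0,0,-0.002]]]' 60
python3 go.py .5638 -.2550 .0641 .222 30
python3 - <<'E'
from cell import arm
from h import *
import pickle
c=camof(arm,"side"),camof(arm,"top"),camof(arm,"wrist");pickle.dump(c,open("c10.pkl","wb"))
cv2.imwrite("pics/s10.png",cv2.resize(c[0]["img"][110:210,190:310,::-1],(720,600),interpolation=cv2.INTER_CUBIC))
cv2.imwrite("pics/w10.png",cv2.resize(c[2]["img"][:,:,::-1],(640,480)))
E
```

```text
clock: 20.25
tcp_pos: [0.5635, -0.2532, 0.0787]
tool_rot: [[0.845, 0.222, 0.487], [0.193, -0.975, 0.11], [0.499, 0.0, -0.867]]
ft_force: [-1.2, 0.1, -3.5]
gripper_width: 0.0494
tcp [ 0.5635 -0.2532  0.0787] d [ 0.0003 -0.0018 -0.0146] tool shift [-0.0074  0.0018  0.0126] turn [-0.0005  0.0011  0.0018] clk 20.25
```

View pics/s10.png

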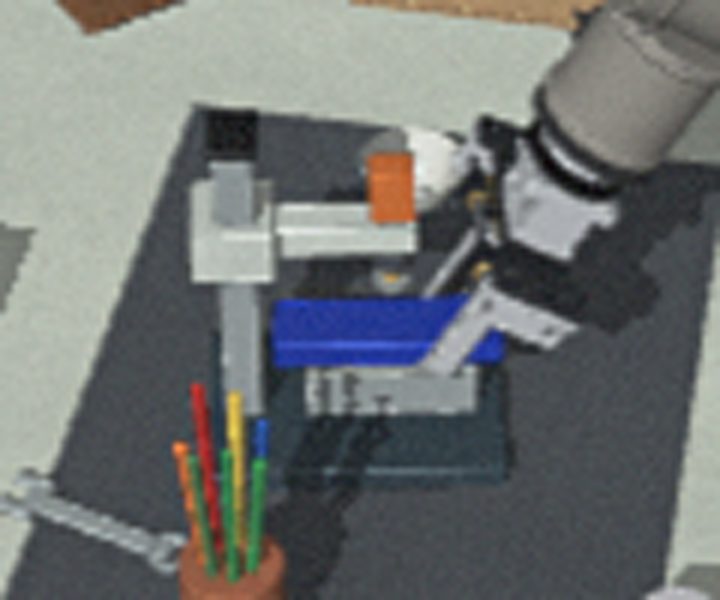

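View pics/w10.png

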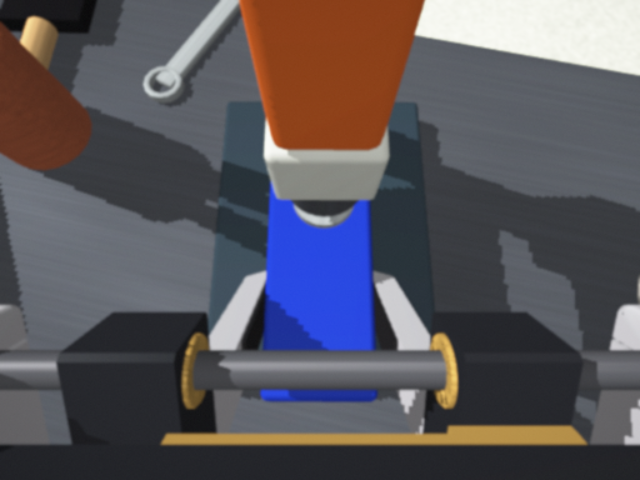

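```bash
python3 -m inch '[[255,[-0.001,0.001,0],[0,0,0]],[255,[-0.0025,0.001,0.0025],[0,0,0]],[255,[-0.004,0.001,0.005],[0,0,0]],[255,[-0.005,0.001,0.007],[0,0,0]],[255,[-0.006,0.001,0.0085],[0,0,0]],[255,[-0.0065,0.001,0.0095],[0,0,0]],[255,[-0.007,0.001,0.0105],[0,0,0]],[255,[-0.0075,0.001,0.011],[0,0,0]],[255,[-0.0075,0.001,0.0115],[0,0,0]],[255,[-0.0075,0.001,0.0115],[0,0,0]]]' 60
python3 go.py .5638 -.2550 .0641 .222 30
```

```text
clock: 21.4
tcp_pos: [0.5631, -0.2549, 0.0653]
tool_rot: [[0.845, 0.221, 0.487], [0.192, -0.975, 0.11], [0.499, 0.001, -0.866]]
ft_force: [-3.4, 0.2, 1.1]
gripper_width: 0.0496
tcp [ 0.5631 -0.2549  0.0653] d [ 0.0007 -0.0001 -0.0012] tool shift [-0.      0.0003  0.0013] turn [0.0001 0.0008 0.0015] clk 21.4
```

```bash
python3 -m inch '[[255,[-0.0002,0,0.0003],[0,0,0]],[255,[-0.0003,0,0.0006],[0,0,0]],[255,[-0.0005,0,0.0009],[0,0,0]],[255,[-0.0005,0,0.0009],[0,0,0]],[255,[-0.0005,0,0.0009],[0,0,0]],[255,[-0.0005,0,0.0009],[0,0,0]],[255,[-0.0005,0,0.0009],[0,0,0]],[255,[-0.0005,0,0.0009],[0,0,0]],[255,[-0.0005,0,0.0009],[0,0,0]],[255,[-0.0005,0,0.0009],[0,0,0]]]' 60
python3 - <<'E'
from cell import arm
from h import *
import pickle
c=camof(arm,"side"),camof(arm,"top"),camof(arm,"wrist");pickle.dump(c,open("c11.pkl","wb"))
cv2.imwrite("pics/s11.png",cv2.resize(c[0]["img"][140:190,220:290,::-1],(770,550),interpolation=cv2.INTER_CUBIC))
o=arm.get_obs();print(o["torque"])
E
```

```text
clock: 22.4
tcp_pos: [0.5631, -0.2548, 0.0652]
tool_rot: [[0.844, 0.222, 0.488], [0.192, -0.975, 0.11], [0.5, 0.001, -0.866]]
ft_force: [-17.8, 1.9, 25.1]
gripper_width: 0.0498
[1.44389339 1.16608097 0.89158763]
```

View pics/s11.png

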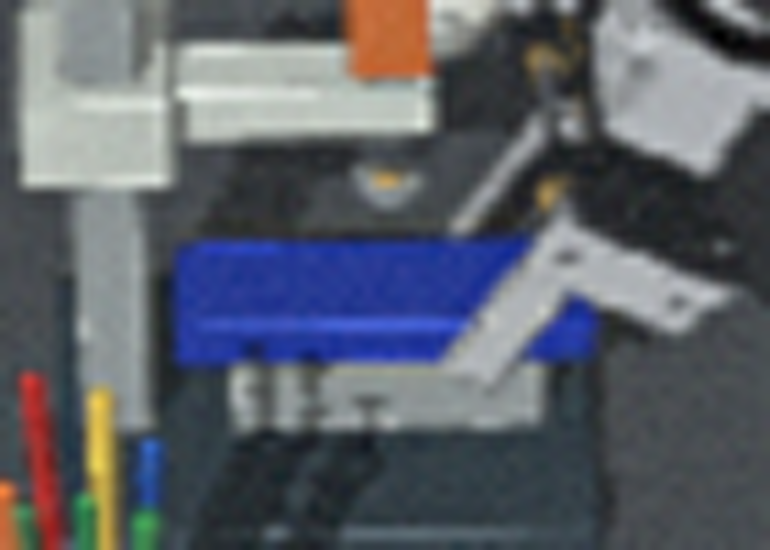

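```bash
python3 -m inch '[[255,[0.0003,0,-0.0006],[0,0,0]],[255,[0.0005,0,-0.0009],[0,0,0]],[255,[0.0005,0,-0.0009],[0,0,0]],[110,[0.0005,0,-0.0009],[0,0,0]],[90,[0.0005,0,-0.0009],[0,0,0]],[70,[0.0005,0,-0.0009],[0,0,0]],[65,[0.0005,0,-0.0009],[0,0,0]],[65,[0.0005,0,-0.004],[0,0,0]],[65,[0.0005,0,-0.02],[0,0,0]],[65,[0.0005,0,-0.05],[0,0,0]]]' 60
python3 - <<'E'
from cell import arm
from h import *
import pickle
c=camof(arm,"side"),camof(arm,"top"),camof(arm,"wrist");pickle.dump(c,open("c12.pkl","wb"))
cv2.imwrite("pics/s12.png",cv2.resize(c[0]["img"][140:190,220:290,::-1],(770,550),interpolation=cv2.INTER_CUBIC))
cv2.imwrite("pics/w12.png",cv2.resize(c[2]["img"][:,:,::-1],(640,480)))
E
```

```text
clock: 23.55
tcp_pos: [0.5386, -0.2593, 0.1067]
tool_rot: [[0.846, 0.222, 0.485], [0.192, -0.975, 0.112], [0.498, -0.002, -0.867]]
ft_force: [0.4, -0.3, 0.2]
gripper_width: 0.0701
```

View pics/s12.png

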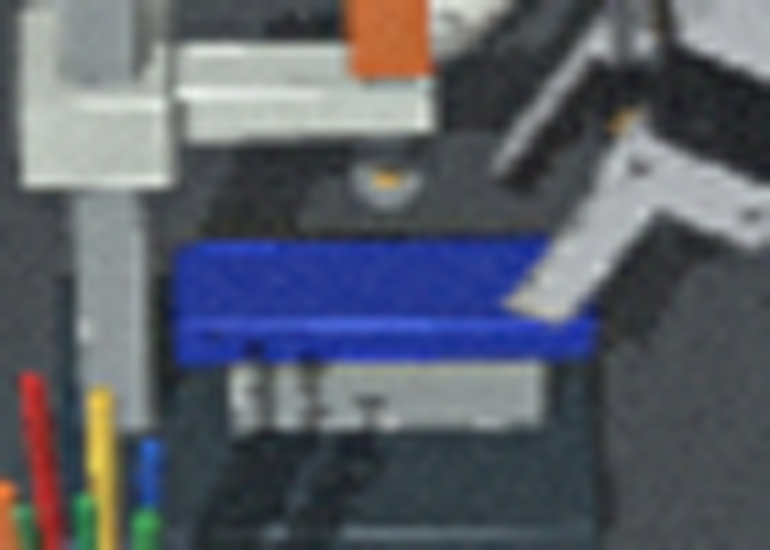

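View pics/w12.png

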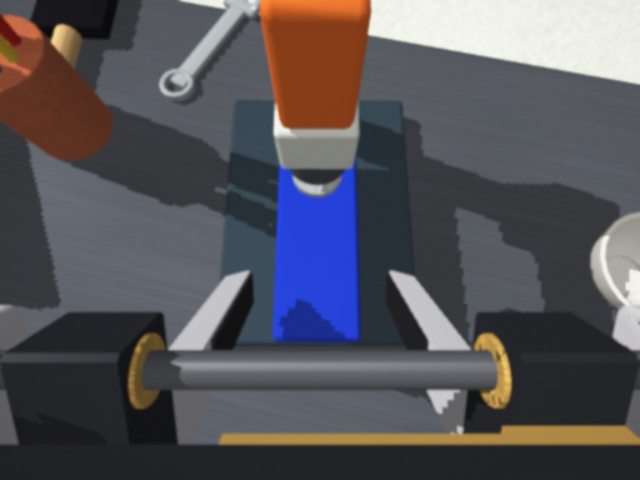

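```bash
python3 -m inch '[[65,[0,0,-0.03],[0,0,0]],[65,[0,0,-0.06],[0,0,0]],[65,[0.015,0,-0.086],[0,0,0]],[65,[0.035,0,-0.12],[0,0,0]],[65,[0.055,0,-0.155],[0,0,0]],[65,[0.075,0,-0.19],[0,-0.1,0]],[65,[0.075,0,-0.19],[0,-0.24,0]],[65,[0.075,0,-0.19],[0,-0.38,0]],[65,[0.075,0,-0.19],[0,-0.5,0]],[65,[0.075,0,-0.19],[0,-0.5236,0]]]' 25
python3 go.py .595 -.248 .30 .2215 0
```

```text
clock: 24.7
tcp_pos: [0.5126, -0.2646, 0.3087]
tool_rot: [[0.974, 0.226, -0.005], [0.226, -0.974, -0.001], [-0.005, -0.0, -1.0]]
ft_force: [0.6, 0.7, -0.2]
gripper_width: 0.0702
tcp [ 0.5126 -0.2646  0.3087] d [ 0.0824  0.0166 -0.0087] tool shift [0.0841 0.0025 0.0083] turn [-0.0004  0.0048  0.0065] clk 24.7
```

```bash
python3 -m inch '[[65,[0.03,0.001,0.003],[0,0.002,0.003]],[65,[0.06,0.002,0.006],[0,0.005,0.006]],[65,[0.08,0.0025,0.008],[0,0.005,0.006]],[65,[0.0841,0.0025,0.02],[0,0.005,0.006]],[65,[0.0841,0.0025,0.045],[0,0.005,0.006]],[65,[0.0841,0.0025,0.07],[0,0.005,0.006]],[65,[0.0841,0.0025,0.09],[0,0.005,0.006]],[65,[0.0841,0.0025,0.099],[0,0.005,0.006]],[65,[0.0841,0.0025,0.1005],[0,0.005,0.006]],[65,[0.0841,0.0025,0.1005],[0,0.005,0.006]]]' 25
python3 go.py .595 -.248 .2079 .2198 0
```

```text
clock: 25.7
tcp_pos: [0.5924, -0.2508, 0.2094]
tool_rot: [[0.977, 0.215, 0.005], [0.215, -0.977, 0.0], [0.004, 0.001, -1.0]]
ft_force: [-0.2, -0.7, 0.3]
gripper_width: 0.0702
tcp [ 0.5924 -0.2508  0.2094] d [ 0.0026  0.0028 -0.0015] tool shift [ 0.0031 -0.0022  0.0015] turn [ 0.0007 -0.0045 -0.0028] clk 25.7
```

```bash
python3 -m inch '[[65,[0.002,-0.002,0.001],[0,-0.003,-0.002]],[65,[0.002,-0.002,0.001],[0,-0.003,-0.002]],[110,[0.002,-0.002,0.001],[0,-0.003,-0.002]],[150,[0.002,-0.002,0.001],[0,-0.003,-0.002]],[180,[0.002,-0.002,0.001],[0,-0.003,-0.002]],[200,[0.002,-0.002,0.001],[0,-0.003,-0.002]],[255,[0.002,-0.002,0.001],[0,-0.003,-0.002]],[255,[0.002,-0.002,0.001],[0,-0.003,-0.002]],[255,[0.002,-0.002,0.001],[0,-0.003,-0.002]],[255,[0.002,-0.002,0.001],[0,-0.003,-0.002]]]' 25
python3 go.py .595 -.248 .2079 .2198 0
```

```text
clock: 26.7
tcp_pos: [0.594, -0.248, 0.208]
tool_rot: [[0.976, 0.218, 0.001], [0.218, -0.976, -0.0], [0.001, 0.0, -1.0]]
ft_force: [-0.2, 2.1, 0.2]
gripper_width: 0.0239
tcp [ 0.594 -0.248  0.208] d [ 0.001  -0.     -0.0001] tool shift [0.0009 0.0002 0.0001] turn [ 0.0004 -0.0009 -0.0004] clk 26.7
```

```bash
python3 -m inch '[[255,[0.001,0,0.003],[0,0,0]],[255,[0.001,0,0.007],[0,0,0]],[255,[0.001,0,0.012],[0,0,0]],[255,[0.001,0,0.017],[0,0,0]],[255,[0.001,0,0.022],[0,0,0]],[255,[0.001,0,0.027],[0,0,0]],[255,[0.001,0,0.032],[0,0,0]],[255,[0.001,0,0.036],[0,0,0]],[255,[0.001,0,0.039],[0,0,0]],[255,[0.001,0,0.04],[0,0,0]]]' 30
python3 -m inch '[[255,[0,0,0.0015],[0,0,0]],[255,[0,0,0.003],[0,0,0]],[255,[0,0,0.0045],[0,0,0]],[255,[0,0,0.006],[0,0,0]],[255,[0,0,0.007],[0,0,0]],[255,[0,0,0.008],[0,0,0]],[255,[0,0,0.009],[0,0,0]],[255,[0,0,0.01],[0,0,0]],[255,[0,0,0.01],[0,0,0]],[255,[0,0,0.01],[0,0,0]]]' 30
python3 - <<'E'
from cell import arm
from h import *
S=camof(arm,"side")
cv2.imwrite("pics/s13.png",cv2.resize(S["img"][140:190,220:290,::-1],(770,550),interpolation=cv2.INTER_CUBIC))
E
```

```text
clock: 27.7
tcp_pos: [0.5941, -0.248, 0.1676]
tool_rot: [[0.976, 0.217, -0.001], [0.217, -0.976, -0.0], [-0.001, -0.0, -1.0]]
ft_force: [-8.1, 1.3, 4.5]
gripper_width: 0.0239
clock: 28.7
tcp_pos: [0.5941, -0.248, 0.1578]
tool_rot: [[0.976, 0.217, -0.001], [0.217, -0.976, -0.0], [-0.001, 0.0, -1.0]]
ft_force: [-8.4, 1.9, 4.1]
gripper_width: 0.0241
```

View pics/s13.png

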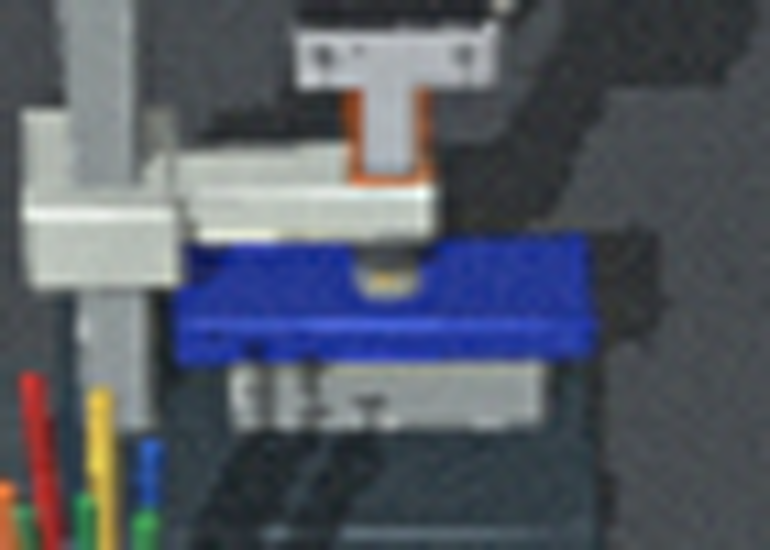

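```bash
python3 -m inch '[[255,[0,0,0.0003],[0,0,0]],[255,[0,0,0.0005],[0,0,0]],[255,[0,0,0.0008],[0,0,0]],[255,[0,0,0.001],[0,0,0]],[255,[0,0,0.0013],[0,0,0]],[255,[0,0,0.0015],[0,0,0]],[255,[0,0,0.0018],[0,0,0]],[255,[0,0,0.002],[0,0,0]],[255,[0,0,0.0023],[0,0,0]],[255,[0,0,0.0026],[0,0,0]]]' 30
python3 - <<'E'
from cell import arm
from h import *
import pickle
for i in range(4):
    o=arm.get_obs();print(np.round(o["tcp_pos"],4),np.round(o["ft_force"],2))
    S=camof(arm,"side")
W=camof(arm,"wrist");T=camof(arm,"top");pickle.dump((S,T,W),open("c14.pkl","wb"))
cv2.imwrite("pics/s14.png",cv2.resize(S["img"][140:190,220:290,::-1],(770,550),interpolation=cv2.INTER_CUBIC))
E
```

```text
clock: 29.75
tcp_pos: [0.5941, -0.248, 0.1555]
tool_rot: [[0.976, 0.217, -0.001], [0.217, -0.976, -0.0], [-0.001, 0.0, -1.0]]
ft_force: [-8.4, 1.5, 7.3]
gripper_width: 0.0236
[ 0.5941 -0.248   0.1555] [-8.4   1.45  7.29]
[ 0.5941 -0.248   0.1554] [-8.73  2.01  6.37]
[ 0.5941 -0.248   0.1554] [-8.2   1.76  6.1 ]
[ 0.5941 -0.248   0.1554] [-8.27  2.16  6.58]
```

View pics/s14.png

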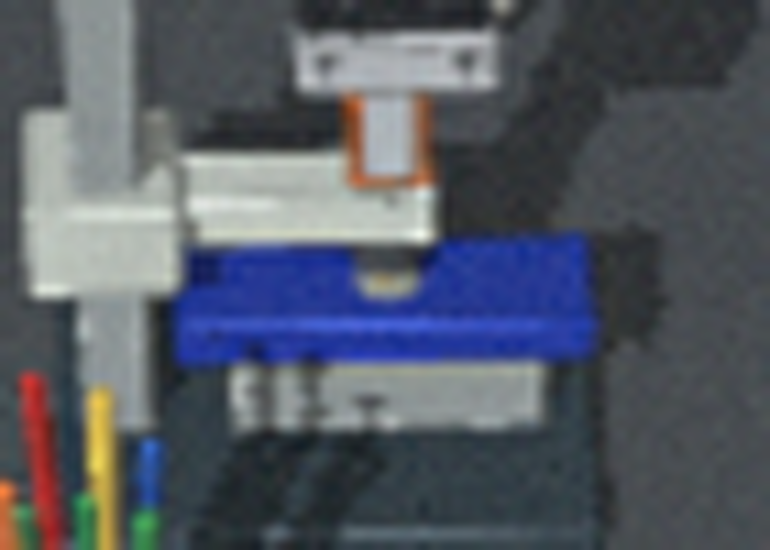

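```bash
python3 -m inch '[[255,[0,0,0.0003],[0,0,0]],[255,[0,0,0.0003],[0,0,0]],[255,[0,0,0.0003],[0,0,0]],[170,[0,0,0.0003],[0,0,0]],[130,[0,0,0.0003],[0,0,0]],[100,[0,0,0.0003],[0,0,0]],[80,[0,0,0.0003],[0,0,0]],[65,[0,0,0.0003],[0,0,0]],[65,[0,0,0.0003],[0,0,0]],[65,[0,0,0.0003],[0,0,0]]]' 30
python3 -m inch '[[65,[0,0,-0.005],[0,0,0]],[65,[0,0,-0.02],[0,0,0]],[65,[0,0,-0.05],[0,0,0]],[65,[0,0,-0.09],[0,0,0]],[65,[0,0,-0.13],[0,0,0]],[65,[-0.03,0,-0.15],[0,0,0]],[65,[-0.07,0,-0.16],[0,0,0]],[65,[-0.1,0,-0.16],[0,0,0]],[65,[-0.1,0,-0.16],[0,0,0]],[65,[-0.1,0,-0.16],[0,0,0]]]' 30
python3 - <<'E'
from cell import arm
from h import *
import pickle
S=camof(arm,"side");W=camof(arm,"wrist");T=camof(arm,"top");pickle.dump((S,T,W),open("c15.pkl","wb"))
a=cv2.resize(S["img"][140:190,220:290,::-1],(770,550),interpolation=cv2.INTER_CUBIC);cv2.imwrite("pics/s15.png",a)
cv2.imwrite("pics/t15.png",cv2.resize(T["img"][90:310,80:430,::-1],(800,503),interpolation=cv2.INTER_CUBIC))
cv2.imwrite("pics/w15.png",cv2.resize(W["img"][:,:,::-1],(640,480)))
# handle z from side: compare slide position with initial
u=np.array([np.cos(.222),np.sin(.222)])
for z in(.158,.162,.166):
  for S_ in(S,): print(z,(proj(S_,[.595,-.248,z+.018])[0]-[220,140])*11)
E
```

```text
clock: 31.05
tcp_pos: [0.5951, -0.248, 0.1551]
tool_rot: [[0.976, 0.218, 0.001], [0.218, -0.976, -0.0], [0.001, 0.001, -1.0]]
ft_force: [-0.4, 0.1, 0.1]
gripper_width: 0.0695
clock: 32.05
tcp_pos: [0.4972, -0.2698, 0.3167]
tool_rot: [[0.976, 0.217, 0.003], [0.217, -0.976, -0.001], [0.003, 0.002, -1.0]]
ft_force: [0.3, -0.1, 0.6]
gripper_width: 0.07
0.158 [382.17231046  86.27548758]
0.162 [382.18327303  77.8819629 ]
0.166 [382.19427119  69.46118901]
```

View pics/s15.png

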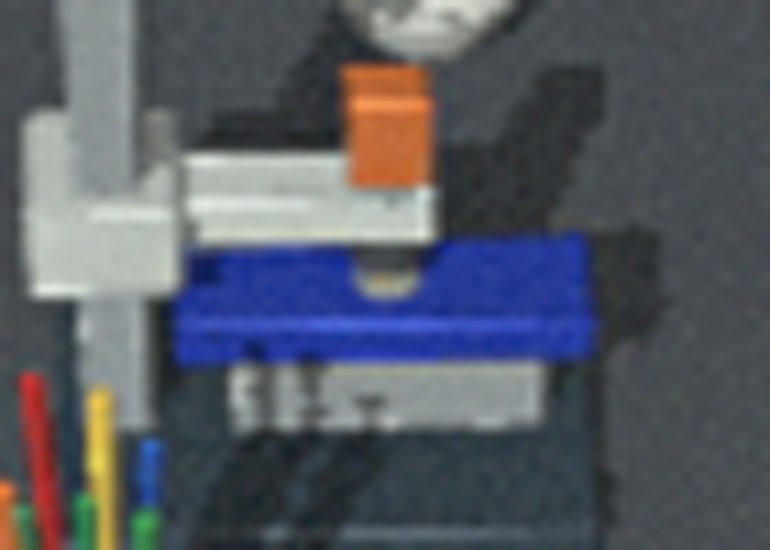

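View pics/t15.png

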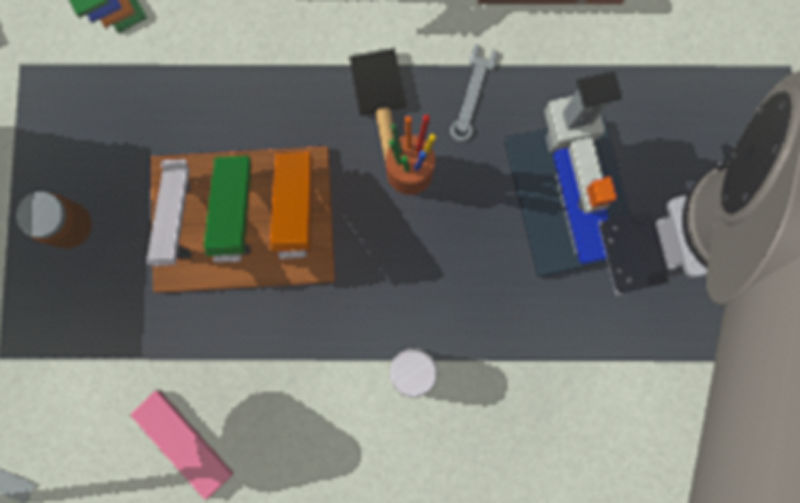

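View pics/w15.png

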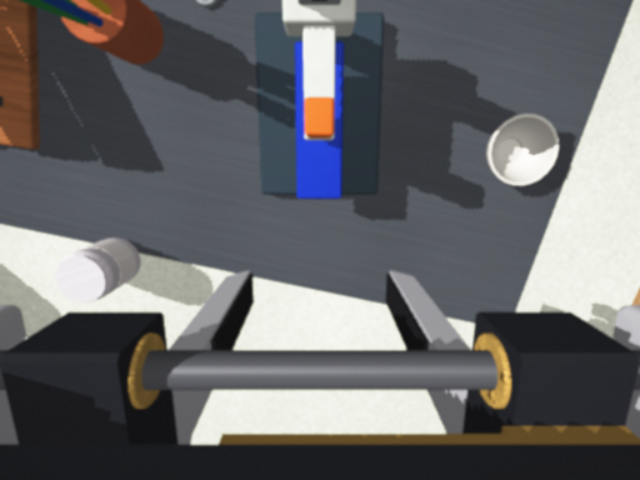

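```bash
python3 - <<'E'
from cell import arm
print(arm.hand_in())
E
```

```text
the job is handed in; nothing more can be done
None
```

I raised the slide to its top stop and took the blue billet from the rack by its high end. I laid it flat and lengthways on the anvil with its middle under the foot. Then I lowered the slide about 53 mm from the stop, let go and backed the arm away. The job was handed in at about 32 s on the clock.

**Foot press:** the 53 mm lowering puts the foot 4.6 to 5.1 mm in. The downward force rose from about 4.3 N to about 6.3 N, which matches roughly 5 mm on the spring. The last side picture puts the handle at about 0.161 m against the 0.162 m aimed for, good to about 1 mm. I could not see the spring travel directly.

**Billet position:** the side picture shows it level and centred on the anvil to within about 1 mm. The wrist picture, taken just before I lowered it, showed it about 1 mm off across the anvil, and I corrected that.

**Everything else:** the amber and green billets, the pink look-alike and the other things on the bench look unmoved in the top picture. The bowl is hidden by the arm there and shows only in the wrist picture.

**Checks that disagreed:**
- Heights fitted from the wrist camera alone came out about 10 mm too low, so I relied on the side and top cameras and the slide's top stop.
- Setting the billet down briefly pressed with about 25 N upward and 18 N sideways on the wrist, both within limits.

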